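# Raise a vial to the reader on a cam lift

## Task

Stand the large vial upright in the cup of the vial lift and let go of it, without dropping it. Then swing the lift's spring-loaded cam lever up by its handle until the cup is raised as high as the cam lifts it, and finish while still holding the lever there with the gripper, the vial standing in the raised cup. Leave the smaller vials and everything else on the bench where they are.

Things in the scene. Friction and masses are not known exactly. Their poses are not given: they have to be found in the camera images.
- large_vial: The largest of three loose clear glass vials (same make: paper band, aluminium cap) standing on the bench to the robot's right: body 44 mm diameter with straight sides up to 48 mm, then a shoulder and a 32 mm cap; 70 mm tall, about 0.08 to 0.15 kg. Origin at the centre of its underside, z up.
- small_vial_a: A smaller vial, 30 mm diameter, 48 mm tall, to be left alone. Origin at the centre of its underside.
- small_vial_b: Another smaller vial, the same as small_vial_a, to be left alone. Origin at the centre of its underside.
- station: The vial lift, fixed to the bench, yaw within 0.3 rad: grey base 180 x 235 mm, two cheeks with a horizontal shaft, an eccentric under a lift plate 160 x 74 mm with the cup, the lever on its -y side. On its +y side a white reader post 190 mm tall, near face 122 mm from the cup's axis. Origin on the bench straight below the cup; x away from the robot, y left along the shaft, z up.
- shaft (a point): Point on the shaft's axis (the lever's pivot axis, along the station's y), straight below the cup, 65 mm above the bench; axes as the station's, fixed.
- cam_lever (a joint): Lever angle, rad. 0: level, pointing to the station's -x (to the robot); grows as the handle swings up and over; pi/2: straight up, cam crest under the plate, highest lift; beyond, to the stop at 2.4, it lowers again. Starts at 0 to 0.3. A spring (0.6 N m/rad from 0.15 rad; 0.2 N m friction) swings it back if let go; about 10 N at the handle to raise it near the crest.
- lever: The lever: flat steel bar, 110 mm from shaft to handle, 80 mm to the -y side of the station's origin; at its end a black round handle, 18 mm diameter, sticks out sideways, parallel to the shaft, from 80 to 160 mm on the -y side. Origin on the shaft's axis below the cup; turns with the lever; its -x axis points along the bar to the handle.
- handle (a point): Point on the handle's axis where it is best gripped, from above with the fingers closing across it: 125 mm from the station's origin towards its -y, 110 mm from the shaft's axis, 45 mm out from the bar's middle plane and 35 mm in from the handle's free end.
- lift (a joint): Height of the lift plate, m: 0 with the lever level, 0.022 at the highest point.
- cup: Shallow grey round cup on the lift plate: outer diameter 72 mm, inner diameter 62 mm, 12 mm high with a 4 mm floor, fixed on the 6 mm thick plate. Origin at the centre of the plate's underside, 10 mm below the cup's floor; moves with the plate.
- cup_floor (a point): Centre of the cup's inner floor, on which the vial stands, 8 mm below the cup's rim; 105 mm above the bench at lift 0 and 127 mm at the highest.
- saline: White bottle 72 mm diameter, 180 mm tall, at the back; origin at the centre of its underside. Leave alone.
- tape: Roll of tape lying flat, 90 mm outer diameter, 22 mm high; origin at the centre of its underside. Leave alone.
- dish: Open steel bowl, 120 mm diameter, 45 mm high, near left; origin at the centre of its underside. Leave alone.
- vial_carton: Small cardboard carton 50 x 90 x 40 mm, near right; origin at the centre of its underside. Leave alone.

How it is judged:
By the outcome, as a careful person would: the job done as asked, in the order asked, and still so for the second after the job is handed in, while the arm keeps its last pose, push and grip.
It also fails if it takes over 50 s, if anything falls off the work surface, if the arm or the gripper's body presses on something with over 40 N, if the wrist force passes 120 N, or if a joint passes its speed limit or range.

## Robot

A 6-joint arm with a two-finger parallel gripper is mounted at the origin on the work surface. World frame = base frame: x ahead of the robot, y to its left, z up, the work surface at z = 0. Lengths are in mm, angles in rad, forces in N, time in s.
With the tool pointing down it reaches from about 350 to 975 mm from the base axis. Payload 7.1 kg.
Tool frame: the origin (TCP) lies midway between the tips of the shut fingers; the grasp point (between the pads) lies 19 mm behind it (ctrl.grip_depth is the distance from the TCP to the grasp point, in mm); z points along the fingers, y is the line along which they close (so a half turn about z gives the same grasp; the last joint's range is limited). The gripper opens to 88 mm and grips with 3 to 60 N. Pads are 20 mm wide; open, the fingers measure 115 mm over their backs; the gripper's body (75 mm by 178 mm) begins 61 mm behind the grasp point.
Start: joints at [-1.262, 0.423, 1.63, -0, 1.089, -0.019], TCP at [201.243, -591.698, 222.675] pointing down, gripper open.
Joint ranges: [-3, 3], [-0.9, 2.11], [0.09, 2.58], [-1.31, 4.45], [0.11, 2.69], [-2.54, 2.54]. Speed limits (rad/s): [2.39, 2.39, 3.01, 3.14, 3.14, 3.14].

## Interface

Orientations are given as a rotation vector (axis times angle).
In Python, from workcell import ctrl, cams gives the robot as it stands.
- The arm moves only by the tool move_arm, never from a script. Its argument "steps" is a list of rows, each a list of 3 entries, a list of its own where there are three numbers: the shift along the tool's x, y, z in units of 25 mm (1.0 is 25 mm), then the turn about the tool's z in units of 5 degrees (1.0 is 5 degrees), then the closure, from 0 (fully open) to 1 (shut). A call has 1 to 20 rows; each row shifts and turns the commanded pose from where the row before left it, along the tool's axes as they then stand; what a row does not reach is not made up. A row lasts 1/12 s, in which the tool goes at most 41.7 mm and 7.16 degrees, less where a joint would pass 70% of its speed; a pose out of reach is approached as far as the arm can. A call is refused whole if a number of a shift passes 1 or a number of a turn 1, either way. A call with a gripper value outside its range is refused whole. The fingers move at their own pace and stop on an object; the grip force is fixed at half the most. Time passes only in rows, so rows that do not move let the fingers close. It gives the time, the measured TCP pose, the force, the opening and the grip force at its end, in the units of the state.
- ctrl.get_obs(): the state, without advancing time (a new reading comes with each control period).
- cams.get_image(name): name is "scene" or "side" or "wrist"; returns a dict with "image" (420x560x3 uint8, red, green, blue), "camera_matrix" (3x3 intrinsics, pixels), "k1" (the pictures are not rectified: a ray, as slopes to the right and down, at radius r is drawn at 1 + k1 r^2 times it, then the intrinsics apply), "xyz" and "rotation" of the camera in the world; the wrist camera has in their place "mount" (4x4, takes a point from camera to tool coordinates, whose origin is the TCP and whose axes are the flange's). Camera axes: x right, y down, z forward; pixel columns grow to the right and rows downward; lengths in mm; the calibration is good to about 2 mm. A picture is of the moment at which its call begins: read the wrist's pose just before it. There is no depth.
- ctrl.close_job(): hands the job in; it is judged then, once.
Trained networks look in the newest picture that a camera, given by its name, has taken for a name from the list of things; names that differ only in an ending like _2 or _b are one class to them, and where a whole thing is asked for, a point or a joint stands for the part that bears it (a point fixed in the world has none). Each returns a list of dicts, best first, with "p" (0 to 1); they miss things now and then, are a little off and sometimes report something else, mostly with a low value. They report only what shows in the picture. A call takes as long as a camera call.
- cams.boxes_of(camera, thing): "rect" ([centre column, centre row, width, height] in pixels, round what is visible of it).
- cams.cut_out(camera, thing): "pixels" (420x560 bool, what is visible of it) and "rect" ([centre column, centre row, width, height] in pixels, round what is visible of it).
The state is a dict: "t": time; "qpos": joint angles; "qvel": joint speeds; "joint_torque": joint torques, N m; "ee_pos": TCP position; "orientation": TCP orientation; "ft_force": force on the tool from outside, world axes, zero at the start; "moment": the same for the moment, N m; "width": finger opening in mm; "grasp_force": force on a finger pad.
Only numpy, scipy, OpenCV 4.12 (cv2) and the standard library are available. Lean on these libraries where they do the work, as an engineer would, in place of code of your own. Each camera call takes 0.05 s, during which the arm holds its last target. There are 200 camera calls.

## Working session

There is one attempt and no reset: what is moved stays moved. The work goes in short steps, Python scripts to look and compute and a tool call to move; the robot and the scene stay as the last step left them, time stands still between calls to the robot, and variables do not carry over. Pictures are saved under pics/ and viewed, at most 10 in all, crops included, and the job is handed in when it is done.

Besides the shell and the picture viewer there is one more tool, called after ">>>" by a JSON object that holds its "method" and its "body", one argument or row to a line. move_arm: Moves the arm, as the interface text tells. Its arguments: {"type":"object","properties":{"steps":{"type":"array"}},"required":["steps"]}

```bash
mkdir -p pics; ls; cat > h.py <<'E'
import numpy as np, cv2
from scipy.spatial.transform import Rotation as R
from workcell import ctrl, cams
def cam(name):
    o=ctrl.get_obs(); d=cams.get_image(name)
    if 'mount' in d:
        T=np.eye(4);T[:3,:3]=R.from_rotvec(o['orientation']).as_matrix();T[:3,3]=o['ee_pos']
        M=T@np.array(d['mount']); d['xyz']=M[:3,3]; d['rotation']=M[:3,:3]
    d['rotation']=np.array(d['rotation']);d['xyz']=np.array(d['xyz'])
    if d['rotation'].shape!=(3,3): d['rotation']=R.from_rotvec(d['rotation']).as_matrix()
    return d
def ray(d,px):
    K=np.array(d['camera_matrix']);k=d['k1']
    u=cv2.undistortPoints(np.array([[px]],float),K,np.array([k,0,0,0,0.]))[0,0]
    return d['rotation']@np.array([u[0],u[1],1])
def onz(d,px,z):
    r=ray(d,px);return d['xyz']+r*(z-d['xyz'][2])/r[2]
def proj(d,P):
    p=(np.atleast_2d(P)-d['xyz'])@d['rotation'];K=np.array(d['camera_matrix'])
    s=p[:,:2]/p[:,2:];s=s*(1+d['k1']*(s**2).sum(1,keepdims=True))
    return s*[K[0,0],K[1,1]]+K[:2,2]
def save(d,n): cv2.imwrite('pics/'+n,d['image'][:,:,::-1])
E
python3 - <<'E'
from h import *
o=ctrl.get_obs();print({k:np.round(v,3) for k,v in o.items()})
for c in ['scene','side','wrist']:
    d=cam(c);save(d,c+'0.png');print(c,d['xyz'],d['rotation'].round(3).tolist(),d['camera_matrix'],d['k1'])
    for t in ['large_vial','small_vial_a','cup','handle','station','lever']:
        print(t,[(np.round(b['rect'],1).tolist(),round(b['p'],2)) for b in cams.boxes_of(c,t)][:4])
E
```

```text
pics
{'t': np.float64(0.0), 'qpos': array([-1.262,  0.424,  1.631,  0.   ,  1.089, -0.019]), 'qvel': array([-0.001,  0.002,  0.001,  0.001, -0.001, -0.   ]), 'joint_torque': array([-2.0000e-03, -5.4463e+01, -2.7367e+01,  6.4000e-02,  2.3000e-02,
       -0.0000e+00]), 'ee_pos': array([ 201.085, -591.172,  221.907]), 'orientation': array([-3.098, -0.512,  0.   ]), 'ft_force': array([-0.561,  0.379, -0.095]), 'moment': array([-0.004, -0.02 , -0.013]), 'grasp_force': np.float64(0.0), 'width': np.float64(87.926)}
scene [1528.32716725  337.89602775  859.78019527] [[-0.301, 0.547, -0.781], [0.954, 0.16, -0.255], [-0.015, -0.822, -0.57]] [[510.81577348   0.         284.34485274]
 [  0.         510.81577348 204.84449159]
 [  0.           0.           1.        ]] -0.150252848799128
large_vial [([186.9, 203.6, 13.1, 25.5], 0.56)]
small_vial_a [([152.8, 219.5, 13.8, 20.2], 0.74)]
cup [([321.5, 244.6, 59.4, 55.0], 0.8), ([342.0, 262.3, 118.3, 111.8], 0.5)]
handle []
station [([342.8, 260.5, 115.0, 114.4], 0.81), ([321.8, 247.0, 55.3, 53.3], 0.28)]
lever [([319.1, 232.2, 56.9, 54.0], 0.97)]
side 
[... 249 characters left out ...]
08632488097053635
large_vial [([272.7, 310.2, 23.0, 32.8], 0.88)]
small_vial_a [([319.9, 329.2, 19.0, 26.4], 0.93), ([322.8, 287.9, 17.4, 19.9], 0.76), ([169.3, 191.6, 33.8, 24.1], 0.17)]
cup [([288.8, 191.6, 53.8, 26.9], 0.67)]
handle [([267.4, 209.8, 47.6, 30.6], 0.97)]
station [([280.7, 186.1, 78.4, 89.1], 0.64)]
lever [([268.5, 210.6, 46.8, 32.3], 0.67)]
wrist [ 279.49830055 -563.81192102  383.36801875] [[0.322, -0.902, -0.289], [-0.947, -0.307, -0.098], [-0.0, 0.305, -0.952]] [[316.84792861   0.         279.34602955]
 [  0.         316.84792861 215.52520148]
 [  0.           0.           1.        ]] -0.04738904531422485
large_vial []
small_vial_a []
cup []
handle []
station []
lever []
```

```bash
python3 - <<'E'
import cv2,numpy as np
a=cv2.imread('pics/side0.png')[100:400,100:500];b=cv2.imread('pics/scene0.png')[130:355,110:410]
cv2.imwrite('pics/m1.png',cv2.resize(a,(800,600),interpolation=cv2.INTER_CUBIC))
cv2.imwrite('pics/m2.png',cv2.resize(b,(800,600),interpolation=cv2.INTER_CUBIC))
E
```

```text
(no output)
```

View pics/m1.png

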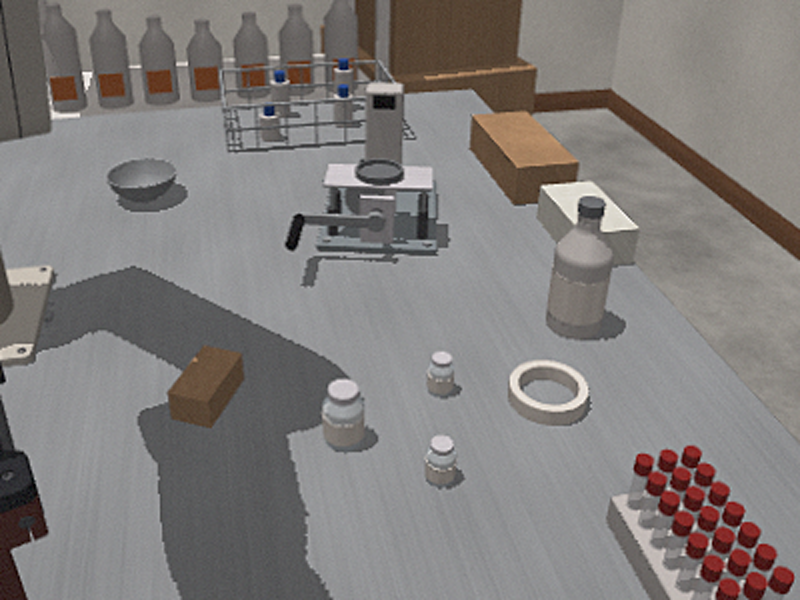

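View pics/m2.png

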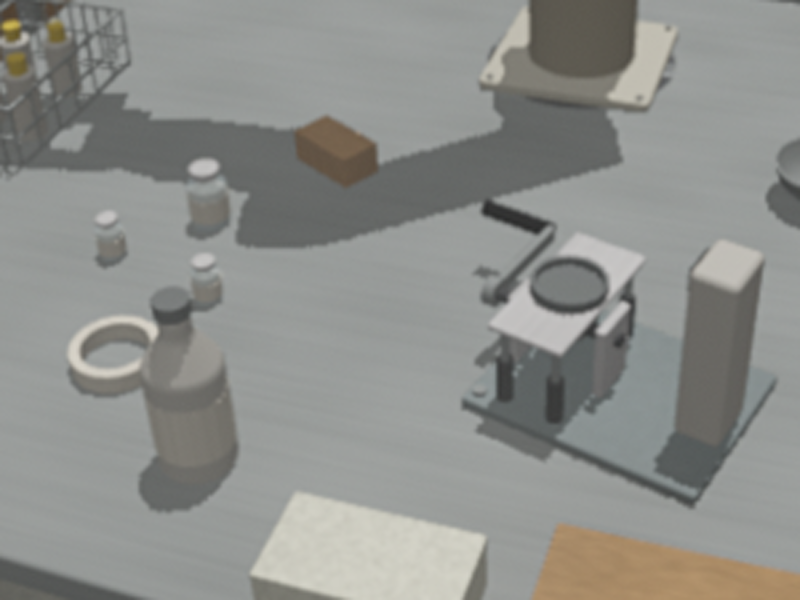

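View pics/wrist0.png

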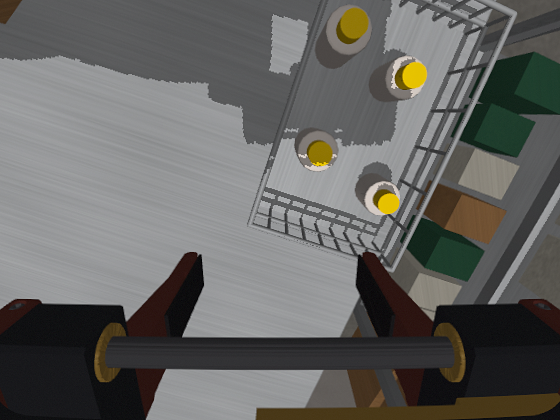

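The side view shows the large vial at about (272,307), the cup at (290,186) and the handle's free end at (247,222). The scene view has the vial cap at (187,193) and the cup rim at (324,237). The wrist view shows only the rack with yellow-capped bottles. Next I fit the poses from both views.

```bash
cat > fit.py <<'E'
from h import *
from scipy.optimize import least_squares
S=cam('side');C=cam('scene')
s=lambda x,y:(x/2+100,y/2+100); c=lambda x,y:(x*.375+110,y*.375+130)
for n,a,b,z in [('cap',s(343,388),c(204,167),70),('capA',s(442,442),c(107,218),48),('capB',s(442,358),c(204,262),48),('cup',s(380,172),c(570,285),115)]:
    f=lambda p:np.r_[proj(S,p)[0]-a,proj(C,p)[0]-b]
    r=least_squares(f,[500,-200,z]);print(n,r.x.round(1),'res',r.fun.round(1),'atz',onz(S,a,z).round(1),onz(C,b,z).round(1))
obs=[(S,s(326,166),'p',(-80,37)),(S,s(433,168),'p',(80,37)),(S,s(436,188),'p',(80,-37)),(S,s(324,187),'p',(-80,-37)),
(C,c(582,235),'p',(-80,-37)),(C,c(645,262),'p',(-80,37)),(C,c(567,348),'p',(80,37)),(C,c(492,322),'p',(80,-37)),
(S,s(380,172),'c',0),(C,c(570,285),'c',0),(C,c(486,208),'h',-160),(C,c(546,226),'h',-82),(S,s(293,244),'h',-160),(S,s(299,219),'h',-82)]
def pts(p):
    x,y,w,th,l=p;out=[]
    for cm,px,k,v in obs:
        q={'p':lambda:(*v,101+l),'c':lambda:(0,0,113+l),'h':lambda:(-110*np.cos(th),v,65+110*np.sin(th))}[k]()
        out.append(R.from_euler('z',w).as_matrix()@q+[x,y,0])
    return out
f=lambda p:np.concatenate([proj(o[0],q)[0]-o[1] for o,q in zip(obs,pts(p))])
r=least_squares(f,[600,0,0,.15,3],loss='soft_l1');print(r.x.round(3));print(f(r.x).reshape(-1,2).round(1).tolist())
E
python3 fit.py
```

```text
cap [ 462.6 -302.3   68.5] res [ 0.  0.  0. -0.] atz [ 462.3 -304.    70. ] [ 464.7 -301.    70. ]
capA [ 549.3 -375.8   46.1] res [ 0.  0.  0. -0.] atz [ 548.6 -377.7   48. ] [ 551.7 -374.1   48. ]
capB [ 587.  -244.    44.3] res [-0.1 -0.1 -0.1  0.1] atz [ 585.6 -248.8   48. ] [ 590.9 -241.2   48. ]
cup [595.1 130.1 105.1] res [-0.2 -0.2 -0.1  0.2] atz [590.7 108.  115. ] [606.5 132.9 115. ]
[593.826 131.521 -31.664 -18.83   -5.294]
[[0.9, -0.3], [-0.9, -0.0], [-1.8, 0.6], [-0.4, -0.3], [-2.1, 0.1], [0.8, -1.0], [-0.7, 3.8], [-0.8, 2.7], [-0.7, -1.2], [0.6, -0.9], [-1.5, -0.6], [1.3, 1.3], [0.0, 0.3], [0.5, -0.8]]
```

>>> {"method": "move_arm", "body": {
  "steps": [
    [[0,0,0],-1,0],
    [[0,0,0],-1,0],
    [[0,0,0],-1,0],
    [[0,0,0],-1,0],
    [[0,0,0],-1,0],
    [[0,0,0],-1,0],
    [[0,0,0],-1,0],
    [[0,0,0],-1,0],
    [[0.5,0.1,0],0,0],
    [[0.9,0.2,0],0,0],
    [[0.9,0.2,0],0,0],
    [[0.9,0.2,0],0,0],
    [[0.9,0.2,0],0,0],
    [[0.9,0.2,0],0,0],
    [[0.9,0.2,0],0,0],
    [[0.9,0.2,0],0,0],
    [[0.9,0.2,0],0,0],
    [[0.9,0.2,0],0,0],
    [[0.9,0.2,0],0,0],
    [[0.9,0.2,0],0,0]
  ]
}}

```text
t: 2.82
ee_pos: [386.1, -397.4, 222.8]
orientation: [-2.739, -1.538, -0.0]
ft_force: [0.1, -0.2, -0.8]
width: 87.5
grasp_force: 0.0
```

>>> {"method": "move_arm", "body": {
  "steps": [
    [[0.9,0.2,0],0,0],
    [[0.9,0.2,0],0,0],
    [[0.9,0.2,0],0,0],
    [[0.9,0.1,0],0,0],
    [[0,0,0],0,0],
    [[0,0,0],0,0]
  ]
}}

```text
t: 3.32
ee_pos: [447.3, -330.0, 222.7]
orientation: [-2.737, -1.542, 0.0]
ft_force: [-1.2, -0.5, -0.3]
width: 87.8
grasp_force: 0.0
```

```bash
cat > look.py <<'E'
from h import *
import sys
o=ctrl.get_obs();d=cam('wrist')
print('ee',o['ee_pos'].round(1),'yaw',np.arctan2(*R.from_rotvec(o['orientation']).as_matrix()[[1,0],0]).round(4),o['orientation'].round(3))
if len(sys.argv)>2: save(d,sys.argv[2])
for t in sys.argv[1].split(','):
    for b in cams.cut_out('wrist',t)[:2]:
        m=np.array(b['pixels']);np.save('pics/'+t+'.npy',m);print(t,round(b['p'],2),np.round(b['rect'],1))
        print([onz(d,b['rect'][:2],z).round(1).tolist() for z in (0,35,70)])
E
python3 look.py large_vial,handle,cup w1.png
```

```text
ee [ 447.3 -330.   222.7] yaw 1.0264 [-2.737 -1.542  0.   ]
large_vial 0.79 [281.5 162.6  44.7  46.8]
[[462.7, -305.9, 0.0], [465.1, -301.5, 35.0], [467.5, -297.0, 70.0]]
```

View pics/w1.png

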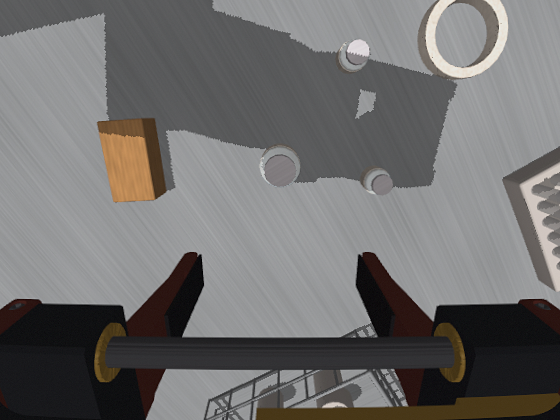

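The wrist view shows the large vial at (280,165) with its cap at (280,169), which puts it near (464,-302). This agrees with the two-camera result.

>>> {"method": "move_arm", "body": {
  "steps": [
    [[0.6,0,0.5],0,0],
    [[0.7,0,0.8],0,0],
    [[0,0,1],0,0],
    [[0,0,1],0,0],
    [[0,0,0.9],0,0],
    [[0,0,0.6],0,0],
    [[0,0,0],0,0],
    [[0,0,0],0,0]
  ]
}}

```text
t: 4.18
ee_pos: [462.8, -303.8, 102.2]
orientation: [-2.737, -1.539, 0.001]
ft_force: [-0.7, -0.3, -0.0]
width: 87.4
grasp_force: 0.0
```

```bash
python3 look.py large_vial w2.png; python3 - <<'E'
from h import *
m=np.load('pics/large_vial.npy');ys,xs=np.nonzero(m);print(xs.min(),xs.max(),ys.min(),ys.max())
E
```

```text
ee [ 462.8 -303.8  102.2] yaw 1.0244 [-2.737e+00 -1.539e+00  1.000e-03]
large_vial 0.94 [280.2 227.6  59.2  78.5]
[[455.9, -312.7, 0.0], [462.5, -301.8, 35.0], [469.0, -290.9, 70.0]]
251 309 192 267
```

View pics/w2.png

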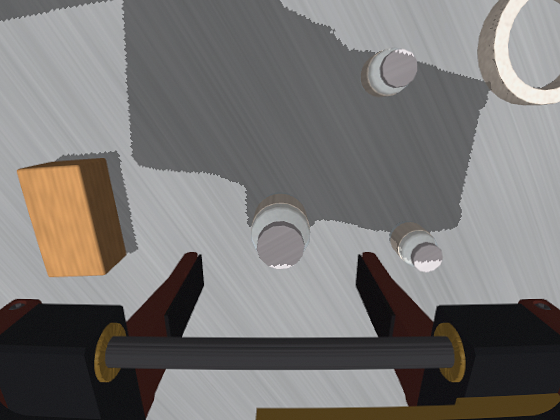

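The vial is centred between the fingers at column 280, with the cap at (280,245). I descend and grip.

>>> {"method": "move_arm", "body": {
  "steps": [
    [[0.1,0,0.7],0,0],
    [[0,0,0.9],0,0],
    [[0,0,0.9],0,0],
    [[0,0,0.6],0,0],
    [[0,0,0.3],0,0],
    [[0,0,0],0,0],
    [[0,0,0],0,0.3],
    [[0,0,0],0,0.5],
    [[0,0,0],0,0.7],
    [[0,0,0],0,0.7],
    [[0,0,0],0,0.7],
    [[0,0,0],0,0.7],
    [[0,0,0],0,0.7],
    [[0,0,0],0,0.7]
  ]
}}

```text
t: 5.45
ee_pos: [465.0, -301.4, 17.9]
orientation: [2.737, 1.542, 0.0]
ft_force: [-0.2, 1.3, 2.8]
width: 43.6
grasp_force: 30.0
```

>>> {"method": "move_arm", "body": {
  "steps": [
    [[0,0,-0.3],0,0.7],
    [[0,0,-0.6],0,0.7],
    [[0,0,-0.9],0,0.7],
    [[0,0,-1],0,0.7],
    [[0,0,-1],0,0.7],
    [[0,0,-1],0,0.7],
    [[0,0,-1],0,0.7],
    [[0,0,-1],-0.4,0.7],
    [[0,0,-1],-0.6,0.7],
    [[0,0,-1],-0.8,0.7],
    [[0,0,-0.8],-0.8,0.7],
    [[0,0,-0.4],-0.5,0.7],
    [[0,0,0],-0.3,0.7],
    [[0.3,0,0],0,0.7],
    [[0.6,0,0],0,0.7]
  ]
}}

```text
t: 6.7
ee_pos: [470.0, -279.7, 267.7]
orientation: [-2.482, -1.926, 0.0]
ft_force: [0.0, 0.1, -1.2]
width: 43.5
grasp_force: 30.0
```

>>> {"method": "move_arm", "body": {
  "steps": [
    [[0.8,0.1,0],0,0.7],
    [[0.9,0.1,0],0,0.7],
    [[0.9,0.1,0],0,0.7],
    [[0.9,0.1,0],0,0.7],
    [[0.9,0.1,0],0,0.7],
    [[0.9,0.1,0],0,0.7],
    [[0.9,0.1,0],0,0.7],
    [[0.9,0.1,0],0,0.7],
    [[0.9,0,0],0,0.7],
    [[0.9,0,0],0,0.7],
    [[0.9,0,0],0,0.7],
    [[0.8,0,0],0,0.7],
    [[0.6,0,0],0,0.7],
    [[0.3,0,0],0,0.7],
    [[0,0,0],0,0.7],
    [[0,0,0],0,0.7]
  ]
}}

```text
t: 8.03
ee_pos: [560.0, -5.6, 267.3]
orientation: [-2.478, -1.93, 0.001]
ft_force: [-0.0, -0.8, -1.6]
width: 43.3
grasp_force: 30.0
```

```bash
python3 look.py large_vial,cup,handle,lever w3.png
```

```text
ee [560.   -5.6 267.3] yaw 1.3232 [-2.478e+00 -1.930e+00  1.000e-03]
large_vial 0.86 [281.9 281.8  86.9 111.1]
[[522.9, -159.8, 0.0], [527.5, -140.4, 35.0], [532.1, -121.0, 70.0]]
large_vial 0.41 [268.1 103.5 195.5 206.9]
[[568.2, 93.7, 0.0], [569.1, 92.3, 35.0], [569.9, 90.9, 70.0]]
cup 0.76 [279.3  57.  170.2  91.6]
[[595.6, 143.4, 0.0], [594.2, 138.0, 35.0], [592.9, 132.6, 70.0]]
handle 0.56 [229.2 149.8 118.6 112.7]
[[502.9, 49.7, 0.0], [509.1, 51.9, 35.0], [515.4, 54.2, 70.0]]
lever 0.66 [230.8 104.5 117.9 201.7]
[[521.5, 104.4, 0.0], [526.2, 102.1, 35.0], [530.9, 99.9, 70.0]]
```

View pics/w3.png

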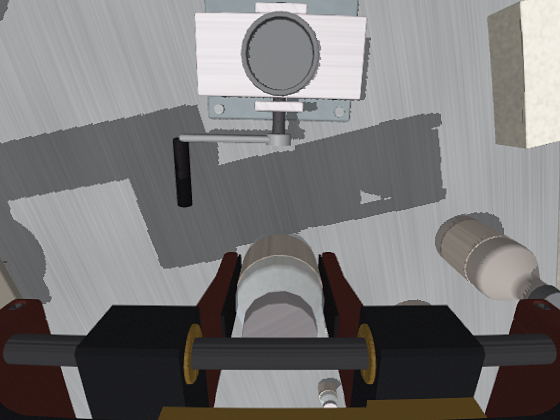

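The wrist view shows the cup rim centred near (281,53), plate corners at (194,13), (366,17), (361,101) and (198,95), and the handle running from (182,139) to (185,205). The vial is held upright. Next I refit the station pose.

```bash
cat > fit2.py <<'E'
from h import *
from scipy.optimize import least_squares
W=cam('wrist')
obs=[((194,13),'p',(-80,37)),((366,17),'p',(80,37)),((361,101),'p',(80,-37)),((198,95),'p',(-80,-37)),((281,53),'c',0),((182,139),'h',-80),((185,206),'h',-160)]
def f(p,lf=None):
    x,y,w,th=p[:4];l=lf if lf is not None else p[4];out=[]
    for px,k,v in obs:
        q={'p':lambda:(*v,101+l),'c':lambda:(0,0,113+l),'h':lambda:(-110*np.cos(th),v,65+110*np.sin(th))}[k]()
        out.append(proj(W,R.from_euler('z',w).as_matrix()@q+[x,y,0])[0]-px)
    return np.concatenate(out)
for lf in (None,0,3,6):
    r=least_squares(f,[595,131,-.25,.1,2],args=(lf,),x_scale=[1,1,.01,.01,1]);print(lf,r.x.round(3),round(r.cost,2),r.fun.reshape(-1,2).round(1).tolist())
cv2.imwrite('pics/w3c.png',cv2.resize(W['image'][0:220,150:400,::-1],(680,600),interpolation=cv2.INTER_CUBIC))
E
python3 fit2.py
```

```text
None [ 5.93175e+02  1.27109e+02 -2.71000e-01 -1.40000e-02 -2.29200e+00] 5.73 [[0.5, -0.5], [1.2, -0.4], [-0.6, -1.1], [-0.0, 1.3], [-0.8, 1.7], [-0.9, -1.2], [0.7, -0.1]]
0 [ 5.93063e+02  1.26754e+02 -2.72000e-01 -2.00000e-02  2.00000e+00] 6.63 [[-0.1, -0.9], [1.9, -0.6], [-0.1, -0.7], [-0.6, 1.5], [-0.9, 1.6], [-0.8, -1.0], [0.7, 0.0]]
3 [ 5.92917e+02  1.26287e+02 -2.73000e-01 -2.60000e-02  2.00000e+00] 10.61 [[-0.9, -1.4], [2.7, -0.8], [0.5, -0.2], [-1.4, 1.7], [-0.9, 1.6], [-0.7, -0.7], [0.7, 0.1]]
6 [ 5.92771e+02  1.25819e+02 -2.74000e-01 -3.30000e-02  2.00000e+00] 17.92 [[-1.7, -2.0], [3.6, -1.0], [1.1, 0.3], [-2.3, 2.0], [-0.9, 1.6], [-0.6, -0.4], [0.7, 0.2]]
```

View pics/w3c.png

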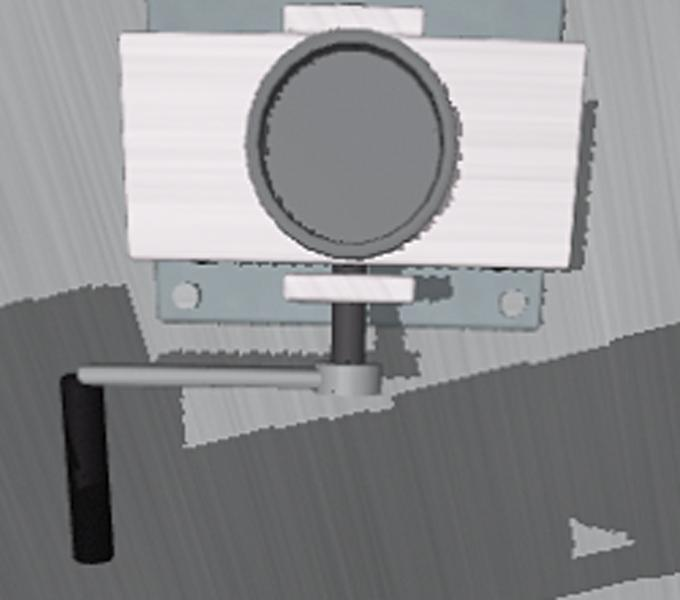

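The crop confirms the cup's inner rim centre at (279.8,53), with the lever nearly level and its handle from (180.5,137) to (184,205).

```bash
sed -i 's/^obs=.*/obs=[((194.1,12.1),"p",(-80,37)),((365.4,16.1),"p",(80,37)),((359.6,99),"p",(80,-37)),((198.2,94.6),"p",(-80,-37)),((279.8,53),"c",0),((279.8,53),"c",0),((180.5,137),"h",-80),((184.2,205),"h",-160)]/' fit2.py; python3 fit2.py
```

```text
None [ 5.93036e+02  1.28754e+02 -2.71000e-01 -0.00000e+00 -5.06400e+00] 1.28 [[0.5, -0.4], [0.6, -0.3], [-0.4, -0.4], [-0.2, 0.3], [-0.2, 0.5], [-0.2, 0.5], [-0.4, -0.4], [0.5, 0.1]]
0 [ 5.92798e+02  1.27949e+02 -2.73000e-01 -1.20000e-02  2.00000e+00] 5.61 [[-0.8, -1.3], [2.0, -0.7], [0.7, 0.4], [-1.5, 0.7], [-0.3, 0.5], [-0.3, 0.5], [-0.2, 0.1], [0.6, 0.3]]
3 [ 5.92658e+02  1.27470e+02 -2.74000e-01 -1.90000e-02  2.00000e+00] 12.45 [[-1.6, -1.8], [2.8, -0.9], [1.3, 0.9], [-2.3, 1.0], [-0.3, 0.5], [-0.3, 0.5], [-0.1, 0.4], [0.6, 0.4]]
6 [ 5.92518e+02  1.26989e+02 -2.76000e-01 -2.50000e-02  2.00000e+00] 22.69 [[-2.4, -2.4], [3.7, -1.2], [2.0, 1.4], [-3.2, 1.2], [-0.3, 0.5], [-0.3, 0.5], [0.0, 0.6], [0.6, 0.5]]
```

>>> {"method": "move_arm", "body": {
  "steps": [
    [[0,0,0],0.3,0.7],
    [[0.4,-0.1,0],0,0.7],
    [[0.8,-0.1,0],0,0.7],
    [[0.9,0,0],0,0.7],
    [[0.9,0,0],0,0.7],
    [[0.9,0,0],0,0.7],
    [[0.8,0,0],0,0.7],
    [[0.5,0,0.2],0,0.7],
    [[0.3,0,0.5],0,0.7],
    [[0,0,0.8],0,0.7],
    [[0,0,0.9],0,0.7],
    [[0,0,0.9],0,0.7],
    [[0,0,0.7],0,0.7],
    [[0,0,0.5],0,0.7],
    [[0,0,0.3],0,0.7],
    [[0,0,0],0,0.7],
    [[0,0,0],0,0.7],
    [[0,0,0],0,0.7]
  ]
}}

```text
t: 9.88
ee_pos: [593.6, 128.0, 148.6]
orientation: [2.504, 1.896, 0.002]
ft_force: [0.2, 0.0, 0.0]
width: 43.5
grasp_force: 30.0
```

```bash
python3 look.py cup w4.png; python3 - <<'E'
from h import *
a=cam('side')['image'][140:240,230:350,::-1];b=cam('scene')['image'][170:290,270:390,::-1]
f=lambda i:cv2.resize(i,(400,400),interpolation=cv2.INTER_CUBIC)
w=cv2.imread('pics/w4.png')
cv2.imwrite('pics/m4.png',np.hstack([f(a),f(b)]))
E
```

```text
ee [593.6 128.  148.6] yaw 1.2964 [2.504e+00 1.896e+00 2.000e-03]
cup 0.59 [279.5 236.9 233.8 102. ]
[[582.0, 92.1, 0.0], [585.7, 105.4, 35.0], [589.3, 118.8, 70.0]]
cup 0.25 [220.1 227.8 134.8 159.4]
[[525.3, 118.6, 0.0], [535.4, 128.9, 35.0], [545.5, 139.3, 70.0]]
```

View pics/m4.png

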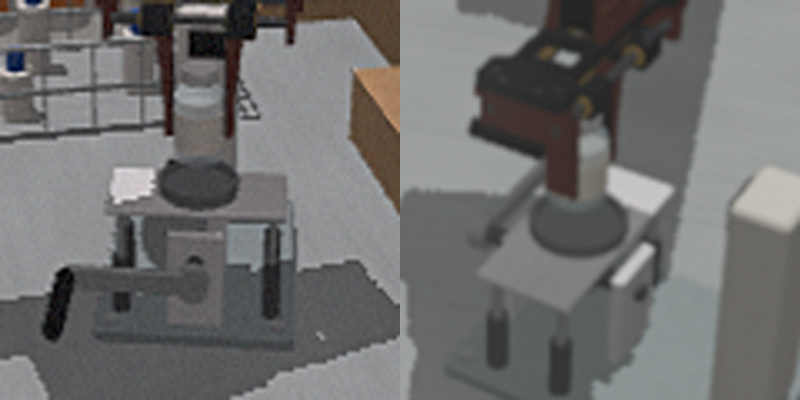

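Both views show the vial centred above the cup, side view at about (200,165) and scene view at (580,205) in the montage. I lower it.

>>> {"method": "move_arm", "body": {
  "steps": [
    [[0,0,0.3],0,0.7],
    [[0,0,0.3],0,0.7],
    [[0,0,0.2],0,0.7],
    [[0,0,0.1],0,0.7],
    [[0,0,0.05],0,0.7],
    [[0,0,0],0,0.7],
    [[0,0,0],0,0.7]
  ]
}}

```text
t: 10.67
ee_pos: [593.1, 128.0, 123.9]
orientation: [2.504, 1.897, 0.0]
ft_force: [0.3, 0.6, -0.7]
width: 43.5
grasp_force: 30.0
```

>>> {"method": "move_arm", "body": {
  "steps": [
    [[0,0,0.02],0,0.7],
    [[0,0,0.02],0,0.7],
    [[0,0,0],0,0.7],
    [[0,0,0],0,0.7]
  ]
}}

```text
t: 11.0
ee_pos: [593.1, 128.0, 123.1]
orientation: [2.504, 1.897, 0.001]
ft_force: [0.3, 0.5, -1.0]
width: 43.7
grasp_force: 30.0
```

>>> {"method": "move_arm", "body": {
  "steps": [
    [[0,0,0.03],0,0.7],
    [[0,0,0],0,0.7],
    [[0,0,0],0,0.7]
  ]
}}

```text
t: 11.25
ee_pos: [593.1, 128.0, 122.9]
orientation: [2.504, 1.897, 0.001]
ft_force: [-1.0, 0.1, 6.0]
width: 43.2
grasp_force: 30.0
```

>>> {"method": "move_arm", "body": {
  "steps": [
    [[0,0,0.03],0,0.7],
    [[0,0,0],0,0.7],
    [[0,0,0],0,0.7]
  ]
}}

```text
t: 11.5
ee_pos: [593.1, 128.1, 122.8]
orientation: [2.504, 1.897, 0.001]
ft_force: [-3.3, -0.6, 10.1]
width: 43.2
grasp_force: 30.0
```

>>> {"method": "move_arm", "body": {
  "steps": [
    [[0,0,-0.03],0,0.7],
    [[0,0,0],0,0.6],
    [[0,0,0],0,0.5],
    [[0,0,0],0,0.45],
    [[0,0,0],0,0.3],
    [[0,0,0],0,0.1],
    [[0,0,0],0,0],
    [[0,0,0],0,0],
    [[0,0,0],0,0],
    [[0,0,-0.2],0,0],
    [[0,0,-0.5],0,0],
    [[0,0,-0.9],0,0],
    [[0,0,-0.9],0,0],
    [[0,0,-0.9],0,0],
    [[0,0,-0.6],0,0],
    [[0,0,-0.3],0,0],
    [[0,0,0],0,0]
  ]
}}

```text
t: 12.92
ee_pos: [594.1, 128.2, 232.5]
orientation: [2.503, 1.896, 0.006]
ft_force: [-0.9, -0.3, -0.3]
width: 87.7
grasp_force: 0.0
```

```bash
python3 look.py large_vial,cup; python3 - <<'E'
from h import *
a=cam('side')['image'][140:240,230:350,::-1];b=cam('scene')['image'][170:290,270:390,::-1]
f=lambda i:cv2.resize(i,(400,400),interpolation=cv2.INTER_CUBIC)
cv2.imwrite('pics/m5.png',np.hstack([f(a),f(b)]))
E
```

```text
ee [594.1 128.2 232.5] yaw 1.2965 [2.503 1.896 0.006]
large_vial 0.92 [280.4 220.8  54.7  72.1]
[[581.6, 82.0, 0.0], [584.5, 93.4, 35.0], [587.5, 104.8, 70.0]]
cup 0.98 [276.1 205.9 172.7  74.1]
[[581.8, 103.0, 0.0], [584.7, 112.5, 35.0], [587.6, 122.1, 70.0]]
```

View pics/m5.png

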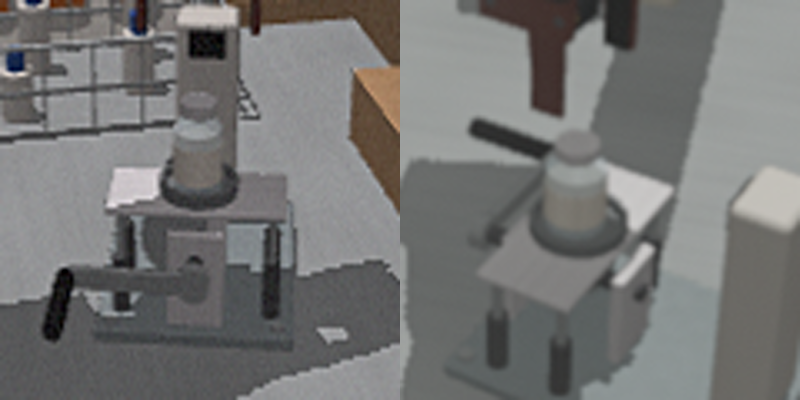

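The vial stands upright in the cup in both views. Now I move to above the handle.

>>> {"method": "move_arm", "body": {
  "steps": [
    [[-0.4,-0.3,0],0,0],
    [[-0.8,-0.7,0],0,0],
    [[-0.9,-0.8,0],0,0],
    [[-0.9,-0.8,0],0,0.1],
    [[-0.9,-0.8,0],0,0.2],
    [[-0.7,-0.6,0.3],0,0.3],
    [[-0.4,-0.4,0.8],0,0.3],
    [[0,0,0.9],0,0.3],
    [[0,0,0.9],0,0.3],
    [[0,0,0.9],0,0.3],
    [[0,0,0.7],0,0.3],
    [[0,0,0.4],0,0.3],
    [[0,0,0],0,0.3],
    [[0,0,0],0,0.3]
  ]
}}

```text
t: 14.33
ee_pos: [452.8, 37.5, 106.8]
orientation: [-2.503, -1.896, 0.002]
ft_force: [-0.4, 0.6, 0.5]
width: 61.4
grasp_force: 0.0
```

```bash
python3 look.py handle,lever w6.png
```

```text
ee [452.8  37.5 106.8] yaw 1.2965 [-2.503e+00 -1.896e+00  2.000e-03]
handle 0.61 [369.9 199.2 205.9 183.3]
[[530.9, 30.1, 0.0], [523.5, 41.8, 35.0], [516.1, 53.5, 70.0]]
```

View pics/w6.png

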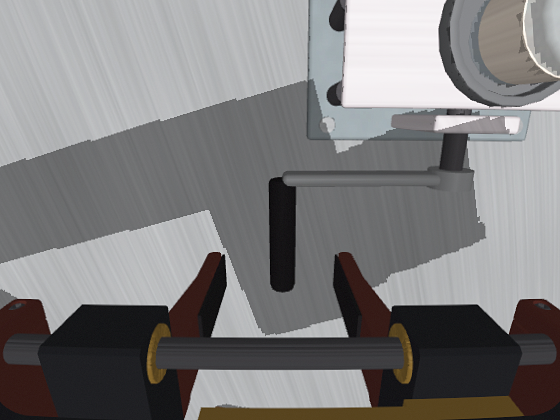

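The handle runs from (281,180) to (282,288), centred between the fingers. I check its length and position numerically.

```bash
python3 - <<'E'
from h import *
W=cam('wrist')
P=lambda p:(np.array([[.963,-.2687],[.2687,.963]])@(np.array(p[:2])-[593,128.4])).round(1)
for z in (60,65,70,80): print(z,[P(onz(W,p,z)) for p in ((281,180),(282,285))], P(onz(W,(282,230),z)))
for th in (0,.1):
  for y in (-80,-125,-160):
    q=[-110*np.cos(th),y]; w=np.array([593,128.4])+np.array([.963,-.2687])*q[0]+np.array([.2687,.963])*q[1]
    print(th,y,w.round(1),proj(W,[*w,65+110*np.sin(th)])[0].round(1))
E
```

```text
60 [array([-110.1,  -82.1]), array([-109.4, -161.4])] [-109.4 -117.7]
65 [array([-110.1,  -81.1]), array([-109.5, -158.5])] [-109.5 -115.8]
70 [array([-110.2,  -80.1]), array([-109.5, -155.6])] [-109.5 -113.9]
80 [array([-110.2,  -78.1]), array([-109.6, -149.8])] [-109.6 -110.2]
0 -80 [465.6  80.9] [281.3 178.3]
0 -125 [453.5  37.6] [281.3 242.4]
0 -160 [444.1   3.9] [281.3 286.8]
0.1 -80 [466.1  80.8] [282.3 181.8]
0.1 -125 [454.   37.4] [282.3 248.8]
0.1 -160 [444.6   3.7] [282.2 294.9]
```

>>> {"method": "move_arm", "body": {
  "steps": [
    [[0,0,0.5],0,0.3],
    [[0,0,0.8],0,0.3],
    [[0,0,0.7],0,0.3],
    [[0,0,0.4],0,0.3],
    [[0,0,0],0,0.4],
    [[0,0,0],0,0.6],
    [[0,0,0],0,0.8],
    [[0,0,0],0,1],
    [[0,0,0],0,1],
    [[0,0,0],0,1],
    [[0,0,0],0,1],
    [[0,0,0],0,1]
  ]
}}

```text
t: 15.53
ee_pos: [454.5, 37.3, 47.7]
orientation: [2.502, 1.896, 0.003]
ft_force: [3.4, -2.5, 0.8]
width: 17.3
grasp_force: 30.0
```

>>> {"method": "move_arm", "body": {
  "steps": [
    [[0,0.01,-0.34],0,1],
    [[0,0.04,-0.34],0,1],
    [[0,0.07,-0.34],0,1],
    [[0,0.09,-0.33],0,1],
    [[0,0.12,-0.32],0,1],
    [[0,0.14,-0.31],0,1],
    [[0,0.17,-0.3],0,1],
    [[0,0.19,-0.29],0,1],
    [[0,0.21,-0.27],0,1],
    [[0,0.23,-0.25],0,1],
    [[0,0,0],0,1]
  ]
}}

```text
t: 16.45
ee_pos: [480.9, 29.3, 124.9]
orientation: [-2.501, -1.893, 0.008]
ft_force: [-7.8, 5.6, 6.5]
width: 17.1
grasp_force: 30.0
```

```bash
cat > st.py <<'E'
from h import *
o=ctrl.get_obs();p=o['ee_pos'];d=np.array([[.963,-.2687],[.2687,.963]])@(p[:2]-[593,128.4])
h=np.array([d[0],p[2]+19-65]);print('t',o['t'],'station xy',d.round(1),'zrel',h[1].round(1),'r',np.hypot(*h).round(1),'th',np.arctan2(h[1],-h[0]).round(3),o['ft_force'].round(1),o['width'].round(1),o['grasp_force'])
E
python3 st.py
```

```text
Traceback (most recent call last):
  File "st.py", line 3, in <module>
    h=np.array([d[0],p[2]+19-65]);print('t',o['t'],'station xy',d.round(1),'zrel',h[1].round(1),'r',np.hypot(*h).round(1),'th',np.arctan2(h[1],-h[0]).round(3),o['ft_force'].round(1),o['width'].round(1),o['grasp_force'])
                                                                                                                                                                                      ^^^^^^^^^^^^^^^^
AttributeError: 'float' object has no attribute 'round'
```

>>> {"method": "move_arm", "body": {
  "steps": [
    [[0,0.25,-0.23],0,1],
    [[0,0.27,-0.21],0,1],
    [[0,0.29,-0.19],0,1],
    [[0,0.3,-0.17],0,1],
    [[0,0.31,-0.14],0,1],
    [[0,0.32,-0.12],0,1],
    [[0,0.33,-0.09],0,1],
    [[0,0,0],0,1]
  ]
}}

```text
t: 17.12
ee_pos: [529.9, 14.6, 155.6]
orientation: [-2.5, -1.894, 0.011]
ft_force: [-19.7, 0.2, 30.2]
width: 17.4
grasp_force: 30.0
```

```bash
sed -i "s/'th',np.arctan2(h\[1\],-h\[0\]).round(3)/'th',float(np.arctan2(h[1],-h[0]))/; s/o\['width'\].round(1)/o['width']/; s/h\[1\].round(1)/h[1]/" st.py; sed -i "s/np.hypot(\*h).round(1)/np.hypot(*h)/" st.py; python3 st.py
```

```text
t 17.1167 station xy [ -30.2 -126.5] zrel 109.64735148879154 r 113.73932252496164 th 1.3017440504157087 [-19.7   0.2  30.2] 17.42632085608219 30.044470131397247
```

>>> {"method": "move_arm", "body": {
  "steps": [
    [[0,0,-0.1],0,1],
    [[0,0.2,-0.06],0,1],
    [[0,0.2,-0.05],0,1],
    [[0,0.2,-0.04],0,1],
    [[0,0,0],0,1],
    [[0,0,0],0,1]
  ]
}}

```text
t: 17.62
ee_pos: [544.4, 10.8, 160.1]
orientation: [-2.5, -1.894, 0.01]
ft_force: [-11.6, 1.5, 12.1]
width: 17.5
grasp_force: 30.0
```

```bash
python3 st.py
```

```text
t 17.6167 station xy [ -15.2 -126.3] zrel 114.10974198788219 r 115.1124964869553 th 1.4387072695909064 [-11.6   1.5  12.1] 17.478850572434848 30.02655655145645
```

>>> {"method": "move_arm", "body": {
  "steps": [
    [[0,0.2,-0.02],0,1],
    [[0,0.2,-0.01],0,1],
    [[0,0.2,0],0,1],
    [[0,0.05,0],0,1],
    [[0,0,0],0,1],
    [[0,0,0],0,1]
  ]
}}

```text
t: 18.12
ee_pos: [560.0, 6.3, 160.7]
orientation: [-2.5, -1.894, 0.01]
ft_force: [-11.4, 0.4, 11.6]
width: 17.4
grasp_force: 30.0
```

```bash
python3 st.py;  python3 - <<'E'
from h import *
a=cam('side')['image'][130:240,220:350,::-1];b=cam('scene')['image'][150:290,250:390,::-1]
f=lambda i:cv2.resize(i,(400,400),interpolation=cv2.INTER_CUBIC)
cv2.imwrite('pics/m7.png',np.hstack([f(a),f(b)]))
E
```

```text
t 18.1167 station xy [   1.  -126.4] zrel 114.73804785414583 r 114.74262723999722 th 1.5797305678585363 [-11.4   0.4  11.6] 17.3610379257073 30.032616555690765
```

View pics/m7.png

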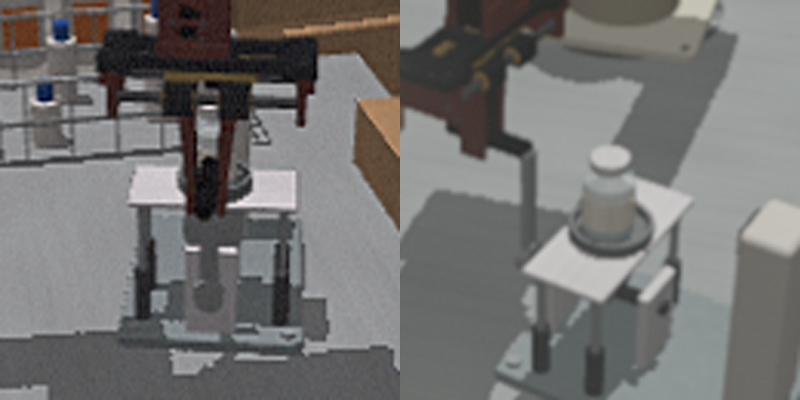

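The lever is straight up at about 1.58 rad and firmly held. The plate is raised and the vial stands in the cup. I hand the job in.

```bash
python3 -c "
from workcell import ctrl
print(ctrl.close_job())"
```

```text
the job is handed in; nothing more can be done
None
```

The job is handed in at about 18 s: the large vial stands in the raised cup, and the gripper holds the lever upright at an estimated 1.58 rad (crest is 1.57); I viewed 11 pictures, one over the limit of 10.

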